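# Open the safety cap of a chemical jug

### The arm

A 6-joint arm with a two-finger parallel gripper is mounted at the origin on the work surface; the furniture and walls round the work are solid. World frame = base frame: x ahead of the robot, y to its left, z up, the work surface at z = 0. Lengths are in m, angles in rad, forces in N, time in s.
With the tool pointing down it reaches from about 0.3 to 0.775 m from the base axis. Payload 14.6 kg.
Tool frame: the origin (TCP) lies midway between the tips of the shut fingers; the grasp point (between the pads) lies 19 mm behind it; x points along the fingers, y is the direction in which the jaws open and shut, and the axes are right-handed (so a half turn about x gives the same grasp; the last joint's range is limited). The gripper opens to 94 mm and grips with 3 to 60 N. Pads are 16 mm wide; open, the fingers measure 119 mm over their backs; the gripper's body (75 mm by 177 mm) begins 78 mm behind the grasp point.
Start: joints at [-0.067, 0.3, 1.521, -0, 1.321, -0.067], TCP at [0.55, -0, 0.183] pointing down, gripper open.
Joint ranges: [-3.03, 3.03], [-0.79, 2.21], [0.23, 2.52], [-1.04, 4.18], [0, 3.07], [-2.55, 2.55]. Speed limits (rad/s): [2.22, 2.22, 2.57, 3.14, 3.14, 3.14].

### API

Orientations are given as a 3x3 rotation matrix whose columns are the frame's x, y, z axes.
In Python, from station import monitor, vision, sign_off gives the robot as it stands. The module is installed in compiled form; this text tells all that it offers.
- The arm moves only by the tool move_arm, never from a script. Its argument "moves" is a list that holds one entry, the list of rows, each a list of 4 numbers: the shift along the tool's x, y, z in mm, then the turn about the tool's x in rad. A call has 1 to 20 rows; each row is the pose to reach, as a shift and turn from the pose commanded when the call began, along the tool's axes at that moment; what a row does not reach only later rows make up. A row lasts 1/10 s, in which the tool goes at most 50 mm and 8.59 degrees, less where a joint would pass 70% of its speed; a pose out of reach is approached as far as the arm can. A call with a gripper value outside its range is refused whole. "claw" is the opening, from -1 (shut) to 1 (fully open), set as the call begins (left out, the last holds). The fingers move at their own pace and stop on an object; "grip_force" is the grip in N (left out, the last holds). Time passes only in rows, so rows that repeat a pose let the fingers close. It gives the time, the measured TCP pose, the force and the opening at its end, in the units of the state.
- monitor.sense(): the state, without advancing time (a new reading comes with each control period).
- vision.grab_frame(name): name is "scene" or "side" or "wrist"; returns the picture (400x640x3 uint8, red, green, blue); there is no depth.
- vision.get_calibration(name): a dict with "K" (3x3 intrinsics, pixels), "R" (3x3) and "t" (3): a world point X has camera coordinates R X + t; the wrist camera has in their place "mount" (4x4, takes a point from camera to tool coordinates, whose origin is the TCP and whose axes are the tool frame's). Camera axes: x right, y down, z forward; pixel columns grow to the right and rows downward; lengths in m; the calibration is good to about 2 mm. The wrist camera is an equidistant fisheye: a pixel r from the principal point sees the ray r / f radians off the axis. A picture is of the moment at which its call begins: read the wrist's pose just before it. get_calibration takes no time and is no camera call.
- sign_off(): hands the job in, once; it reports no verdict.
The state is a dict: "time": time; "q": joint angles; "qd": joint speeds; "joint_efforts": joint torques, N m; "ee_pos": TCP position; "ee_rot": TCP orientation; "wrist_force": force on the tool from outside, world axes, zero at the start; "torque": the same for the moment, N m; "finger_gap": finger opening in m.
Only numpy, scipy, OpenCV 4.12 (cv2) and the standard library are available. Lean on these libraries where they do the work, as an engineer would, in place of code of your own. Each camera call takes 0.05 s, during which the arm holds its last target.

### The job

Open the jug with the red cap: press its safety cap firmly down, keep it pressed while turning it anticlockwise (seen from above) a good sixth to a quarter of a turn, then lift it off and put it down in the shallow steel tray, standing on its rim with the grip upward. Leave the jug with the blue cap alone.

Things in the scene. Friction and masses are not known exactly. Their poses are not given: they have to be found in the camera images.
- red_cap_centre (a point): Centre (half-way up, on the axis) of the loose red safety cap, 44 mm high, 160 g: round skirt 62 mm wide, closed by a flat disc whose top is 2 mm above this point; on it a bar grip 46 mm long (point x), 12 mm thick (point y), from 2 to 22 mm above this point: pinch it across y, from above. z up. Unpressed, the cap turns only some 8 degrees and cannot be lifted; pressed, it turns anticlockwise only.
- jug_red: White jug with red cap and stripe, fixed, 100 mm square. Origin: centre of its underside, under the cap's axis; z up, label to -x. Shoulder 125 mm high, neck 145, locked cap's centre 156, top 178; its bar lies along jug x. A spring holds the cap up with 5 N: pressed 5 mm the catches free, it stops at 9 mm, 12 N. Turned 50 to 110 degrees it is free and, let up, rises 6 mm above its locked height.
- jug_blue: A like jug of the same size and form with a blue cap and blue label stripe, fixed, to be left alone. Origin at the centre of its underside, z up; top of its cap 178 mm.
- cap_tray: Shallow open steel tray, 120 x 120 mm outside, 18 mm high, walls and floor 4 mm, fixed to the bench. Origin at the centre of its underside, z up; a cap standing in it has its centre 26 mm above the origin.
Things that resemble listed ones, but are neither listed nor needed, are in the scene too. Of the things that look like the part that bears red_cap_centre, the larger one is meant.

How it is judged:
By the outcome, as a careful person would: the job done as asked, in the order asked, and still so for the second after the job is handed in, with the robot touching nothing.
It also fails if it takes over 48 s, if anything falls off the work surface, if the arm or the gripper's body presses on something with over 40 N, if the wrist force passes 120 N, or if a joint passes its speed limit or range.

## Working session

There is one attempt and no reset: what is moved stays moved. The work goes in short steps, Python scripts to look and compute and a tool call to move; the robot and the scene stay as the last step left them, time stands still between calls to the robot, and variables do not carry over. Pictures are saved under pics/ and viewed, and the job is handed in when it is done.

Besides the shell and the picture viewer there is one more tool, called in YAML: its name, and indented under it one key for each argument. move_arm: Moves the arm, as the interface text tells. Its arguments: {"type":"object","properties":{"moves":{"type":"array","items":{"type":"array","items":{"type":"array","items":{"type":"number"}}}},"claw":{"type":"number"},"grip_force":{"type":"number"}},"required":["moves"]}

```bash
mkdir -p pics
python3 - <<'E'
from station import monitor, vision
import cv2,numpy as np
s=monitor.sense()
for k,v in s.items(): print(k,np.round(v,4).tolist())
for n in ["scene","side","wrist"]:
    cv2.imwrite(f"pics/{n}0.png",vision.grab_frame(n)[:,:,::-1])
    print(n,{k:np.round(v,4).tolist() for k,v in vision.get_calibration(n).items()})
E
```

```text
time 0.0
q [-0.0666, 0.3005, 1.5216, -0.0, 1.3207, -0.0666]
qd [-0.0011, -0.0007, 0.0015, 0.0007, -0.0004, 0.0006]
joint_efforts [-0.0015, -53.1806, -35.2736, 0.0708, 0.0244, -0.0]
ee_pos [0.5497, 0.0, 0.1828]
ee_rot [[-0.0011, 1.0, -0.0], [0.0001, -0.0, -1.0], [-1.0, -0.0011, -0.0001]]
wrist_force [-0.3705, -0.1891, -1.1456]
torque [-0.0139, -0.0053, 0.0101]
finger_gap 0.094
scene {'K': [[421.7479, 0.0, 324.3547], [0.0, 421.7479, 198.6726], [0.0, 0.0, 1.0]], 'R': [[-0.7076, -0.7065, -0.0111], [-0.2697, 0.2846, -0.9199], [0.6531, -0.648, -0.3919]], 't': [0.4228, 0.2593, 0.5453]}
side {'K': [[412.5217, 0.0, 322.7757], [0.0, 412.5217, 199.5122], [0.0, 0.0, 1.0]], 'R': [[0.5863, -0.8098, 0.0203], [-0.5566, -0.4209, -0.7162], [0.5886, 0.4086, -0.6976]], 't': [-0.3119, 0.4098, 0.5866]}
wrist {'K': [[309.7069, 0.0, 315.9804], [0.0, 309.7069, 196.8595], [0.0, 0.0, 1.0]], 'mount': [[0.0007, -0.2529, 0.9675, -0.2002], [1.0, -0.0002, -0.0008, 0.0006], [0.0004, 0.9675, 0.2529, -0.0739], [0.0, 0.0, 0.0, 1.0]]}
```

View pics/scene0.png

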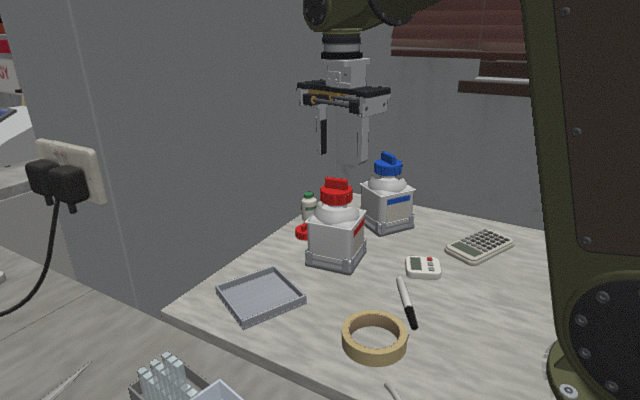

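View pics/side0.png

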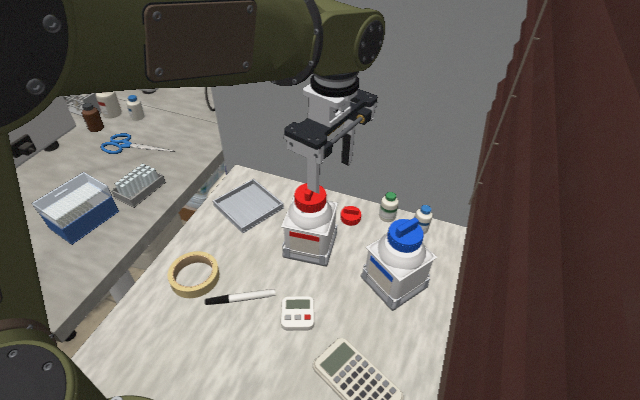

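View pics/wrist0.png

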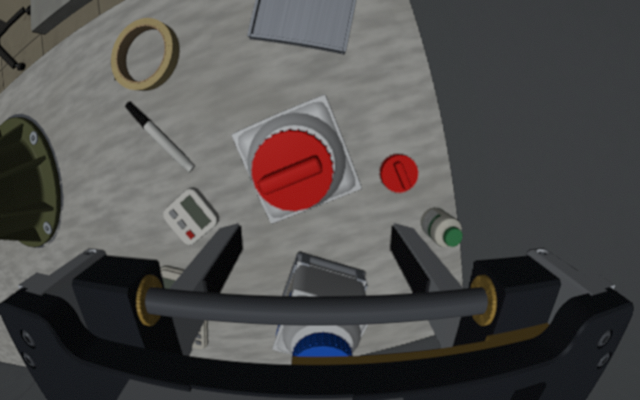

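Red candidates in the wrist view are the cap on the jug at (290,170) and a smaller cap lying on the bench at (399,173). The one on the jug with the red stripe is larger, so it fits. I'll confirm that in a crop and measure.

```bash
cat > h.py <<'E'
import numpy as np,cv2
from station import monitor, vision
def ray(n,uv,pose=None):
    c=vision.get_calibration(n);K=np.array(c["K"]);uv=np.atleast_2d(np.asarray(uv,float))
    xy=(uv-[K[0,2],K[1,2]])/[K[0,0],K[1,1]]
    if n!="wrist":
        R=np.array(c["R"]);t=np.array(c["t"])
        return -R.T@t, np.c_[xy,np.ones(len(xy))]@R
    th=np.linalg.norm(xy,axis=1)+1e-12
    d=np.c_[xy/th[:,None]*np.sin(th)[:,None],np.cos(th)]
    M=np.array(c["mount"]);p,R=pose
    return R@M[:3,3]+p, d@M[:3,:3].T@R.T
def onz(n,uv,z,pose=None):
    o,d=ray(n,uv,pose); return o+d*((z-o[2])/d[:,2])[:,None]
def tri(obs):
    A=np.zeros((3,3));b=np.zeros(3)
    for o,d in obs:
        d=d[0]/np.linalg.norm(d[0]);P=np.eye(3)-np.outer(d,d);A+=P;b+=P@o
    x=np.linalg.solve(A,b)
    return x,[float(np.linalg.norm(np.cross(x-o,d[0]/np.linalg.norm(d[0])))) for o,d in obs]
def pose():
    s=monitor.sense();return np.array(s["ee_pos"]),np.array(s["ee_rot"])
def redmask(im): # rgb
    h=cv2.cvtColor(im,cv2.COLOR_RGB2HSV)
    return (((h[...,0]<8)|(h[...,0]>172))&(h[...,1]>150)&(h[...,2]>60)).astype(np.uint8)*255
E
python3 - <<'E'
from h import *
P=pose()
for n in ["wrist","scene","side"]:
    im=cv2.imread(f"pics/{n}0.png")[:,:,::-1]
    m=redmask(im)
    cs=sorted(cv2.findContours(m,cv2.RETR_EXTERNAL,cv2.CHAIN_APPROX_NONE)[0],key=cv2.contourArea)[::-1][:3]
    for c in cs: print(n,cv2.contourArea(c),cv2.boundingRect(c),cv2.fitEllipse(c) if len(c)>5 else 0)
    if n=="wrist":
        w=onz(n,cs[0][:,0,:],0.158,P)[:,:2].astype(np.float32)
        print("circle z.158",cv2.minEnclosingCircle(w), "cam",ray(n,[[0,0]],P)[0])
a=cv2.imread("pics/wrist0.png")[85:235,220:440]; b=cv2.imread("pics/side0.png")[170:270,270:370]; c=cv2.imread("pics/scene0.png")[165:275,280:390]
cv2.imwrite("pics/crop_w.png",cv2.resize(a,None,fx=3.6,fy=3.6,interpolation=2))
cv2.imwrite("pics/crop_ss.png",np.hstack([cv2.resize(b,(400,400),interpolation=2),cv2.resize(c,(400,400),interpolation=2)]))
E
```

```text
wrist 4929.0 (252, 130, 81, 81) ((292.0662536621094, 170.137939453125), (78.75411224365234, 79.72946166992188), 111.16569519042969)
wrist 1044.5 (381, 155, 37, 37) ((398.67498779296875, 172.88453674316406), (36.21236038208008, 36.77730178833008), 142.455810546875)
wrist 20.0 (187, 231, 7, 7) ((189.77528381347656, 234.18663024902344), (4.0938591957092285, 7.07016134262085), 134.9205322265625)
circle z.158 ((0.5323461294174194, 0.035071007907390594), 0.030516358092427254) cam [0.55058766 0.07394158 0.38312922]
scene 703.0 (320, 177, 33, 29) ((335.425537109375, 191.27590942382812), (28.331512451171875, 32.45809555053711), 97.18582916259766)
scene 135.0 (295, 223, 12, 17) ((301.4005126953125, 231.4912872314453), (11.389607429504395, 16.773983001708984), 1.6680982112884521)
scene 92.0 (0, 40, 11, 13) ((4.011083602905273, 46.803550720214844), (9.296980857849121, 14.85108757019043), 165.10675048828125)
side 614.5 (295, 183, 31, 30) ((309.6271667480469, 198.29910278320312), (27.439056396484375, 31.458017349243164), 100.6626968383789)
side 289.5 (341, 206, 20, 20) ((350.51763916015625, 215.267578125), (18.80095100402832, 19.760276794433594), 103.05738067626953)
side 99.0 (290, 231, 29, 11) ((304.4294128417969, 236.1341552734375), (4.132089614868164, 38.54660415649414), 101.59559631347656)
```

View pics/crop_w.png

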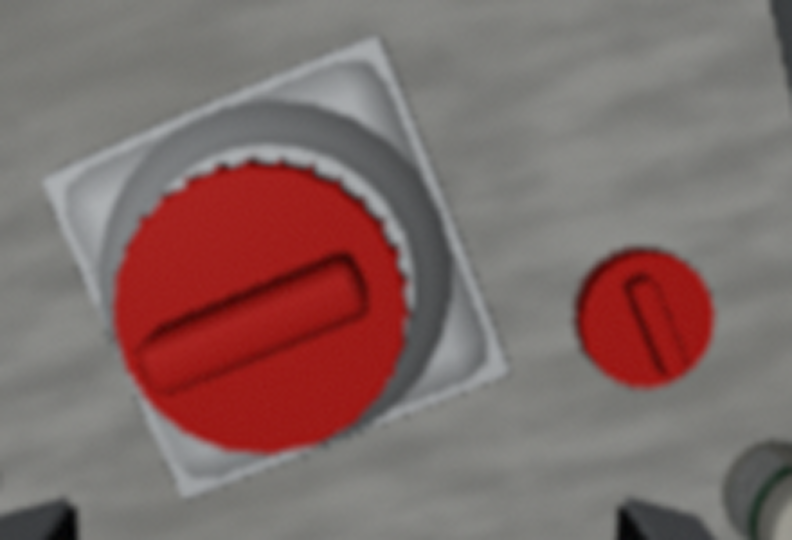

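View pics/crop_ss.png

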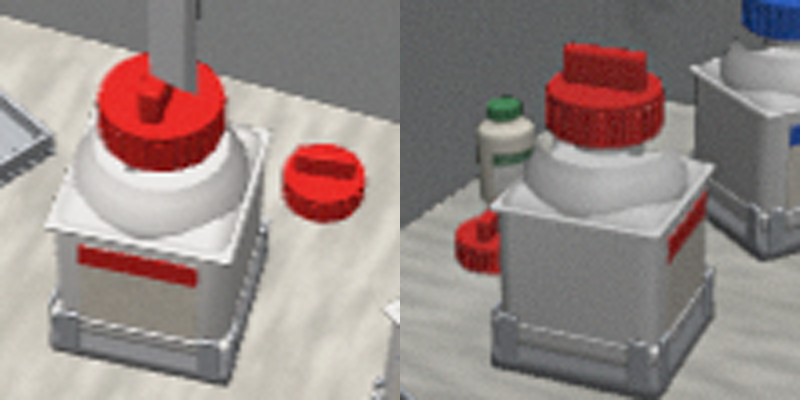

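The crop confirms it: the large cap sits on the jug with the red stripe, and the small one lies loose on the bench. Next I'll measure the bar direction, the blue cap and the tray.

Run:
```python
from h import *
P=pose()
f=lambda *p:np.array(p)/3.6+[220,85]
def ang(a,b,z):
    w=onz("wrist",np.array([a,b]),z,P);d=w[1]-w[0];return np.degrees(np.arctan2(d[1],d[0])),np.round(w[:,:2],4).tolist(),round(float(np.hypot(*d[:2])),4)
print("bar -y edge",ang(f(172,393),f(366,312),.178))
print("bar +y edge",ang(f(150,348),f(345,280),.178))
print("jug low",ang(f(185,495),f(508,370),.125)); print("jug up",ang(f(45,180),f(375,40),.125))
print("jug corners",onz("wrist",[f(185,495),f(508,370),f(375,40),f(45,180)],.125,P).mean(0))
w=onz("wrist",[f(185,495),f(508,370),f(375,40),f(45,180)],.125,P);
print("sides",[round(float(np.linalg.norm(w[i]-w[i-1])),4) for i in range(4)])
# cap disc circle across scene / side : cap blob centre tri
def cen(n,c): return ray(n,[c])
print(tri([cen("scene",(336,190)),cen("side",(310,198))]))
# scene: bar top ends  crop scale 400/110 off(280,165)
g=lambda *p:np.array(p)*110/400+[280,165]
print("bar scene z .178",onz("scene",[g(160,48),g(245,55)],.178))
# blue
for n in ["scene","side"]:
    im=cv2.imread(f"pics/{n}0.png");h=cv2.cvtColor(im,cv2.COLOR_BGR2HSV)
    m=cv2.inRange(h,(105,150,60),(125,255,255));cs=sorted(cv2.findContours(m,0,1)[0],key=cv2.contourArea)[::-1][:4]
    print(n,[(cv2.boundingRect(c),cv2.minEnclosingCircle(c)[0]) for c in cs])
print("blue",tri([cen("scene",(388,165)),cen("side",(405,236))]))
for n,b in [("scene",(205,260,315,335)),("side",(205,170,290,235))]:
    c=cv2.imread(f"pics/{n}0.png")[b[1]:b[3],b[0]:b[2]];cv2.imwrite(f"pics/tray_{n}.png",cv2.resize(c,None,fx=6,fy=6,interpolation=2))
```

```text
bar -y edge (np.float64(22.817109417538884), [[0.517, 0.0223], [0.5541, 0.0378]], 0.0402)
bar +y edge (np.float64(19.06640429700562), [[0.5131, 0.0311], [0.5501, 0.0439]], 0.0392)
jug low (np.float64(21.95236295398954), [[0.5105, -0.0171], [0.589, 0.0146]], 0.0847)
jug up (np.float64(21.870567970569894), [[0.4792, 0.0608], [0.5569, 0.092]], 0.0837)
jug corners [0.53391211 0.03757024 0.125     ]
sides [0.0839, 0.0847, 0.0838, 0.0837]
(array([0.52883036, 0.03139075, 0.15171524]), [0.0036082945938542606, 0.003608294593854431])
bar scene z .178 [[0.54865047 0.04711001 0.178     ]
 [0.50927597 0.02437683 0.178     ]]
scene [((374, 151, 28, 25), (387.48046875, 164.75390625)), ((388, 196, 22, 9), (398.5, 200.0))]
side [((388, 218, 35, 35), (406.19512939453125, 233.90243530273438)), ((101, 133, 30, 21), (115.5, 141.0)), ((371, 256, 22, 26), (381.0, 268.5)), ((422, 205, 9, 9), (425.5, 209.0))]
blue (array([ 0.5531388 , -0.16378207,  0.1500564 ]), [0.0022287963220926172, 0.002228796322092699])
```

View pics/tray_scene.png

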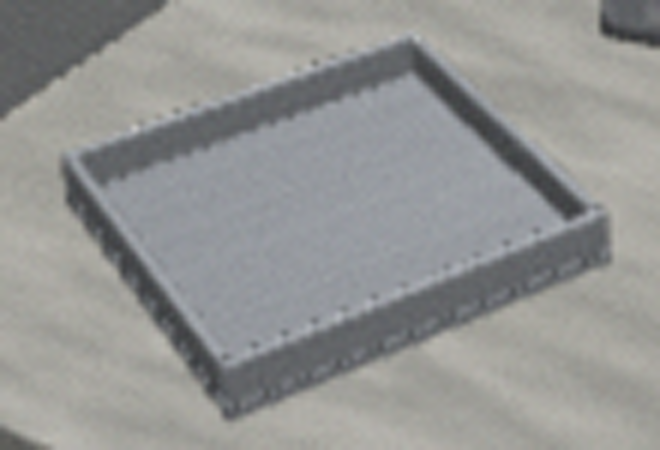

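View pics/tray_side.png

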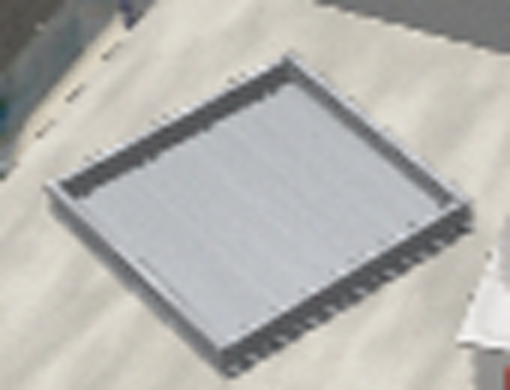

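move_arm:
  moves:
    - [[-10, 0, 0, 0.1], [-25, -5, -10, 0.25], [-30, -10, -20, 0.4], [-30, -17, -35, 0.55], [-30, -17, -35, 0.7], [-30, -17, -35, 0.85], [-30, -17, -35, 1.0], [-30, -17, -35, 1.15], [-30, -17, -35, 1.189], [-30, -17, -35, 1.189], [-30, -17, -35, 1.189]]
  claw: -0.1
  grip_force: 50

```text
time: 1.25
ee_pos: [0.5329, 0.035, 0.2132]
ee_rot: [[-0.0, 0.374, -0.927], [0.0, -0.927, -0.374], [-1.0, -0.0, 0.0]]
wrist_force: [-0.2, 0.6, -1.0]
finger_gap: 0.0423
```

Run:
```python
from h import *
P=pose();s=monitor.sense()
print(P[0],P[1].round(4).tolist(),s["q"],s["finger_gap"],s["wrist_force"])
np.savez("p1.npz",p=P[0],R=P[1])
for n in ["wrist","side"]: cv2.imwrite(f"pics/{n}1.png",vision.grab_frame(n)[:,:,::-1])
f=lambda *p:np.array(p)/6+[205,260]
c=[f(66,155),f(415,40),f(605,212),f(225,368)]
w=onz("scene",c,.018);print(w.round(4)[:,:2].tolist(),w.mean(0),[np.linalg.norm(w[i]-w[i-1]) for i in range(4)])
f=lambda *p:np.array(p)/6+[205,170]
c=[f(48,187),f(290,57),f(470,207),f(225,352)]
w=onz("side",c,.018);print(w.round(4)[:,:2].tolist(),w.mean(0),[np.linalg.norm(w[i]-w[i-1]) for i in range(4)])
```

```text
[0.5329101  0.03499305 0.21318649] [[-0.0004, 0.3741, -0.9274], [0.0, -0.9274, -0.3741], [-1.0, -0.0001, 0.0003]] [-3.01625356e-03  2.42537191e-01  1.52378706e+00  9.65198171e-07
  1.37562091e+00  1.18439014e+00] 0.0423436220938145 [-0.17594161  0.61716087 -1.0351109 ]
[[0.6035, 0.2693], [0.5781, 0.1563], [0.4666, 0.1761], [0.4885, 0.2924]] [0.5341907  0.22353825 0.018     ] [np.float64(0.1173346036720311), np.float64(0.11580574382125454), np.float64(0.11328933704309062), np.float64(0.1182797161416093)]
[[0.487, 0.2896], [0.6018, 0.2666], [0.5787, 0.1495], [0.4655, 0.1731]] [0.53323705 0.21968537 0.018     ] [np.float64(0.11845778985936589), np.float64(0.11708729973641656), np.float64(0.11932246137576841), np.float64(0.11568371586881337)]
```

View pics/wrist1.png

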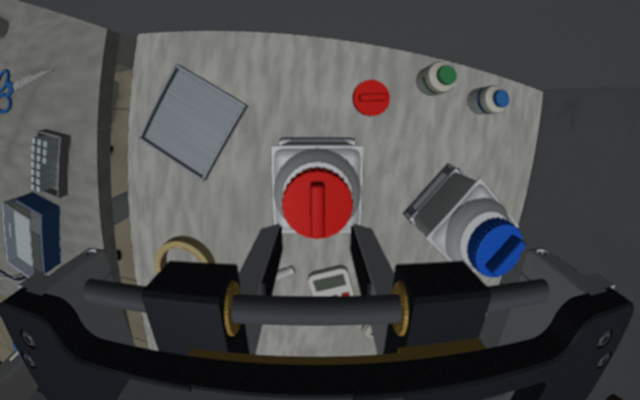

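View pics/side1.png

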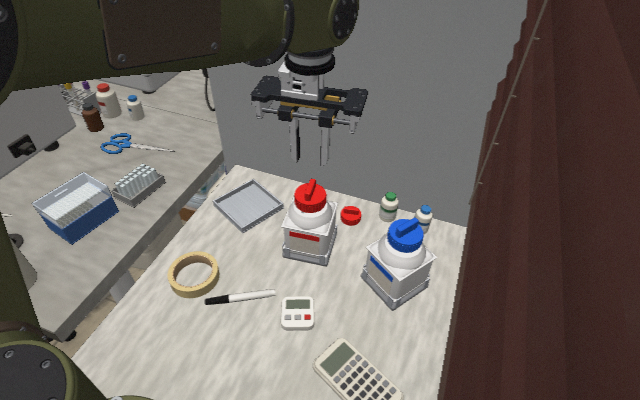

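Run:
```python
from h import *
d=np.load("p1.npz");P=(d["p"],d["R"])
im=cv2.imread("pics/wrist1.png")
m=redmask(im[:,:,::-1]);cs=max(cv2.findContours(m,0,1)[0],key=cv2.contourArea)
w=onz("wrist",cs[:,0,:],.158,P)[:,:2].astype(np.float32);print("circ",cv2.minEnclosingCircle(w),cv2.boundingRect(cs))
cv2.imwrite("pics/c1.png",cv2.resize(im[155:250,265:375],None,fx=6,fy=6,interpolation=2))
print(ray("wrist",[[0,0]],P)[0])
def tri2(a,b): return tri([ray("wrist",[a],P),ray("side",[b])])
m=redmask(cv2.imread("pics/side1.png")[:,:,::-1]);c2=max(cv2.findContours(m,0,1)[0],key=cv2.contourArea);print(cv2.boundingRect(c2))
cv2.imwrite("pics/c2.png",cv2.resize(cv2.imread("pics/side1.png")[170:225,280:340],None,fx=10,fy=10,interpolation=2))
```

```text
circ ((0.5338327884674072, 0.03473329544067383), 0.031317777931690216) (283, 168, 70, 70)
[0.6013102  0.06323843 0.41337028]
(295, 179, 31, 34)
```

View pics/c1.png

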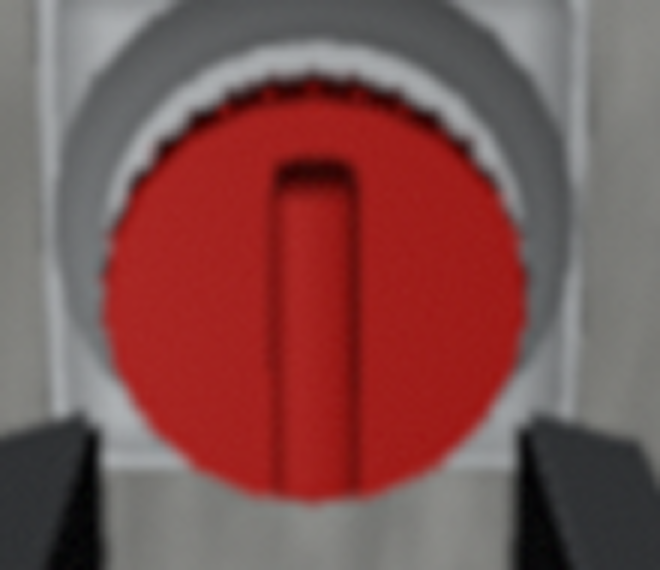

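View pics/c2.png

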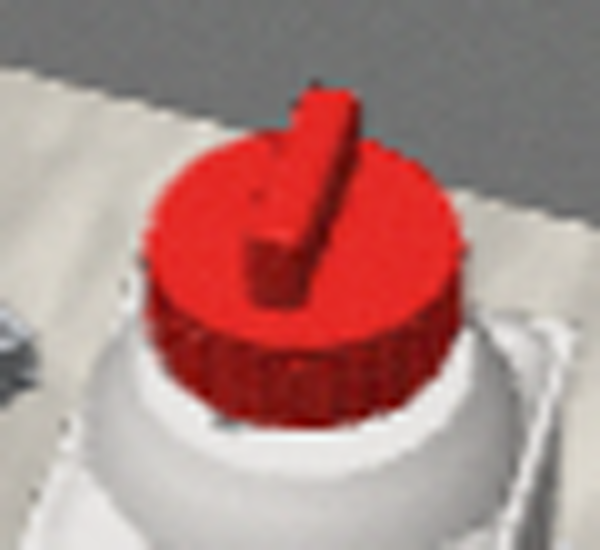

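The bar lies exactly along the image vertical, between the fingers. The cap centre is measured at (0.5335, 0.0347), within 1 mm of the tool, so I'll descend.

move_arm:
  moves:
    - [[12, 0, 0, 0], [24, 0, 0, 0], [36, 0, 0, 0], [44, 0, 0, 0], [48, 0, 0, 0], [51, 0, 0, 0], [51, 0, 0, 0]]

```text
time: 2.05
ee_pos: [0.533, 0.035, 0.1622]
ee_rot: [[-0.0, 0.373, -0.928], [-0.0, -0.928, -0.373], [-1.0, -0.0, 0.0]]
wrist_force: [0.4, -0.4, 0.1]
finger_gap: 0.042
```

move_arm:
  moves:
    - [[0, 0, 0, 0], [0, 0, 0, 0], [0, 0, 0, 0], [0, 0, 0, 0], [0, 0, 0, 0], [0, 0, 0, 0], [0, 0, 0, 0]]
  claw: -1
  grip_force: 55

```text
time: 2.75
ee_pos: [0.533, 0.035, 0.1624]
ee_rot: [[0.0, 0.373, -0.928], [0.0, -0.928, -0.373], [-1.0, 0.0, -0.0]]
wrist_force: [-0.2, -0.3, -0.6]
finger_gap: 0.0006
```

The fingers closed to 0.6 mm, so the bar isn't between them. I'll look before doing anything else.

Run:
```python
from h import *
a=vision.grab_frame("side")[:,:,::-1];b=vision.grab_frame("scene")[:,:,::-1];c=vision.grab_frame("wrist")[:,:,::-1]
cv2.imwrite("pics/m_ss.png",np.hstack([cv2.resize(a[130:250,250:370],(400,400),interpolation=2),cv2.resize(b[120:240,280:400],(400,400),interpolation=2)]))
cv2.imwrite("pics/m_w.png",c)
```

```text
(no output)
```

View pics/m_ss.png

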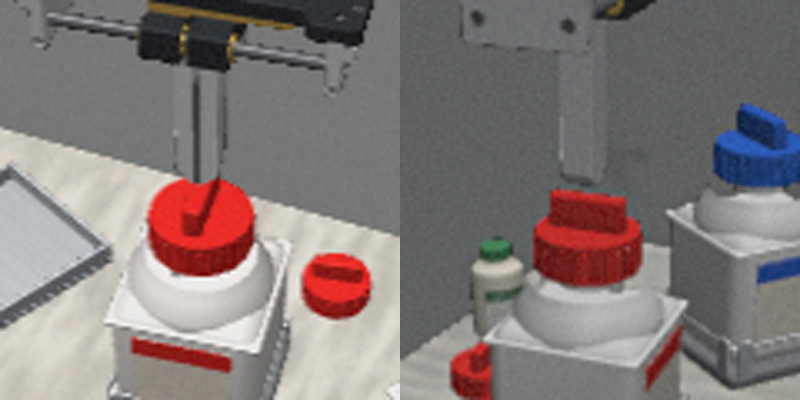

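View pics/m_w.png

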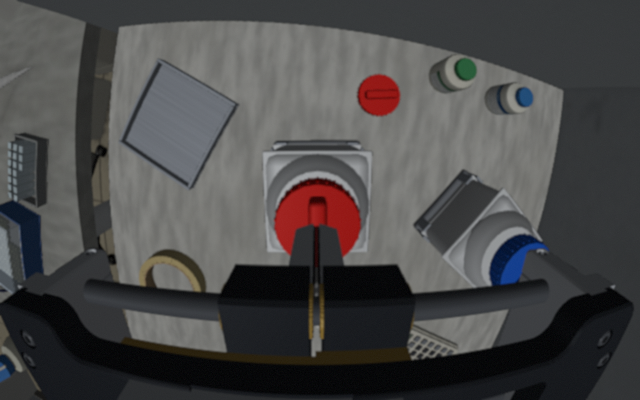

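Run:
```python
from h import *
def proj(n,X):
    c=vision.get_calibration(n);x=np.array(c["R"])@X+np.array(c["t"]);x=np.array(c["K"])@x;return x[:2]/x[2]
P=pose();print(P[0])
u=np.array([.9274,.3741,0])
for n in ["scene","side"]:
    c=vision.get_calibration(n); print(n,"cam",-np.array(c["R"]).T@np.array(c["t"]))
    print("tip",proj(n,P[0]))
    for s in (-23,23): print("bar top end",s,proj(n,np.array([.5335,.0347,.178])+u*s/1000))
    print("cap ctr",proj(n,np.array([.5335,.0347,.156])))
# scene bar top ends from m_ss: right crop off(280,120) scale .3
g=lambda x,y:np.array([x-400,y])*.3+[280,120]; h=lambda x,y:np.array([x,y])*.3+[250,130]
print("obs scene bar ends",g(552,192),g(626,200),"tip",g(582,182)); print("obs side near end",h(193,212),"tip",h(205,182))
# far end top: from c2.png (330,92)/10+(280,170); near end top (275,238)
far=np.array([330,92])/10+[280,170];near=np.array([275,238])/10+[280,170];print(far,near)
print("far",tri([ray("side",[far]),ray("scene",[g(552,192)])]));print("near",tri([ray("side",[near]),ray("scene",[g(626,200)])]))
```

```text
[0.53300585 0.0349995  0.16235512]
scene cam [0.01302082 0.57827213 0.45693826]
tip [334.34846184 186.22020234]
bar top end -23 [345.61777949 179.98824999]
bar top end 23 [323.12567893 176.93242446]
cap ctr [334.27616819 189.19640672]
side cam [ 0.06572074 -0.31978948  0.70897195]
tip [310.19746593 190.27481695]
bar top end -23 [307.2648136 192.1604645]
bar top end 23 [313.54672135 176.60481385]
cap ctr [310.4758389  192.58116387]
obs scene bar ends [325.6 177.6] [347.8 180. ] tip [334.6 174.6]
obs side near end [307.9 193.6] tip [311.5 184.6]
[313.  179.2] [307.5 193.8]
far (array([0.55002045, 0.04088765, 0.17670034]), [0.0006022950196734191, 0.000602295019673404])
near (array([0.50915373, 0.02320058, 0.17786053]), [0.00012321680359255786, 0.00012321680359253273])
```

Run:
```python
from h import *
a=vision.grab_frame("side")[:,:,::-1];b=vision.grab_frame("scene")[:,:,::-1]
cv2.imwrite("pics/tip.png",np.hstack([cv2.resize(a[165:215,285:335],(400,400),interpolation=0),cv2.resize(b[155:205,310:360],(400,400),interpolation=0)]))
print(tri([ray("scene",[(334.6,174.6)]),ray("side",[(311.5,184.6)])]))
print(monitor.sense()["wrist_force"])
```

```text
(array([0.53328091, 0.03141645, 0.18266618]), [0.002776512640647694, 0.0027765126406478313])
[ 0.29928207 -1.19213662 -0.43682417]
```

View pics/tip.png

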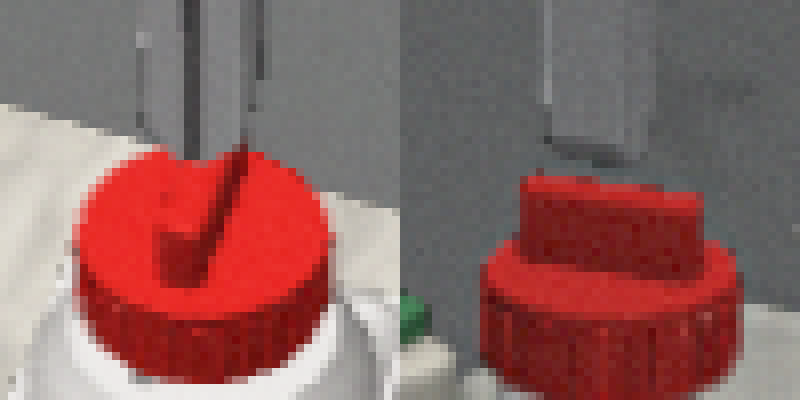

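```bash
python3 - <<'E'
from h import *
print(tri([ray("scene",[(334.8,174.3)]),ray("side",[(309,184.7)])]))
# cap rim points: bar centre tri; skirt left/right extremes midline
print("bar mid",tri([ray("scene",[(336.5,178.7)]),ray("side",[(310.25,186.5)])]))
P=pose();c=vision.get_calibration("wrist");M=np.array(c["mount"]);K=np.array(c["K"])
def pw(X):
    x=M[:3,:3].T@(P[1].T@(X-P[0])-M[:3,3]);th=np.arctan2(np.hypot(x[0],x[1]),x[2]);r=th*K[0,0];return K[:2,2]+r*x[:2]/np.hypot(x[0],x[1])
print("wrist proj of TCP",pw(P[0]),"20mm up",pw(P[0]+[0,0,.02]))
E
python3 -c "
import cv2
a=cv2.imread('pics/m_w.png')[170:290,250:390];cv2.imwrite('pics/m_wc.png',cv2.resize(a,None,fx=5,fy=5,interpolation=0))"
```

```text
(array([0.52942568, 0.03430992, 0.18445715]), [0.0034161436520827224, 0.003416143652082774])
bar mid (array([0.52955146, 0.03208109, 0.17725857]), [0.0006323808468564353, 0.0006323808468565138])
wrist proj of TCP [316.75499488 227.22650168] 20mm up [316.85065553 238.24492858]
```

View pics/m_wc.png

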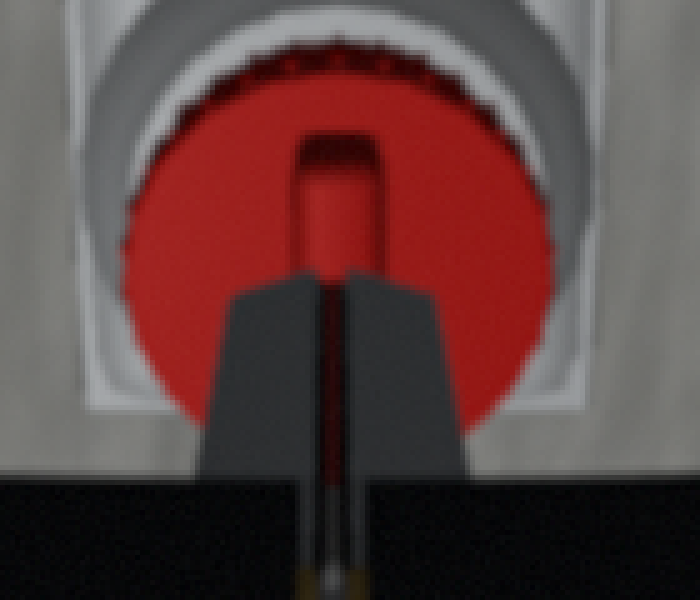

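The tips are really at about z≈0.183, roughly 20 mm above the reported TCP. The triangulated bar top is at 0.177, as specified, so the fingers closed in the air above the bar. Discounting the visible skirt edge also moves the cap centre about 2.5 mm towards tool +z. I'll open, correct and go down in guarded steps.

move_arm:
  moves:
    - [[0, 0, 0, 0], [0, 0.5, 1, 0], [0, 0.8, 2.5, 0], [0, 0.8, 2.5, 0], [3, 0.8, 2.5, 0], [6, 0.8, 2.5, 0], [9, 0.8, 2.5, 0], [12, 0.8, 2.5, 0], [12, 0.8, 2.5, 0]]
  claw: -0.2

```text
time: 3.9
ee_pos: [0.5307, 0.0333, 0.1498]
ee_rot: [[-0.001, 0.373, -0.928], [0.0, -0.928, -0.373], [-1.0, -0.0, 0.001]]
wrist_force: [0.7, -0.2, 0.2]
finger_gap: 0.0377
```

Run:
```python
from h import *
a=vision.grab_frame("side")[:,:,::-1];b=vision.grab_frame("scene")[:,:,::-1]
cv2.imwrite("pics/tip2.png",np.hstack([cv2.resize(a[160:220,280:340],(400,400),interpolation=2),cv2.resize(b[150:210,305:365],(400,400),interpolation=2)]))
```

```text
(no output)
```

View pics/tip2.png

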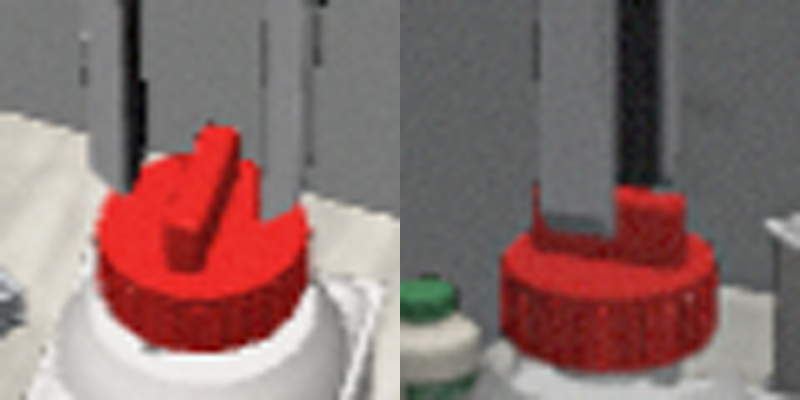

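The fingers straddle the bar with their tips partway down it (side view crop, about (125,190) and (280,215)) and nothing touching. I'll go down further.

move_arm:
  moves:
    - [[2, 0, 0, 0], [4, 0, 0, 0], [6, 0, 0, 0], [8, 0, 0, 0], [8, 0, 0, 0]]

```text
time: 4.5
ee_pos: [0.5308, 0.0333, 0.142]
ee_rot: [[-0.001, 0.373, -0.928], [-0.0, -0.928, -0.373], [-1.0, -0.0, 0.0]]
wrist_force: [-0.1, -0.1, -0.3]
finger_gap: 0.0374
```

move_arm:
  moves:
    - [[0, 0, 0, 0], [0, 0, 0, 0], [0, 0, 0, 0], [0, 0, 0, 0], [0, 0, 0, 0], [0, 0, 0, 0]]
  claw: -1
  grip_force: 58

```text
time: 5.1
ee_pos: [0.531, 0.0333, 0.1424]
ee_rot: [[0.0, 0.373, -0.928], [-0.0, -0.928, -0.373], [-1.0, 0.0, -0.0]]
wrist_force: [0.4, -0.1, 0.4]
finger_gap: 0.0109
```

Run:
```python
from h import *
a=vision.grab_frame("side")[:,:,::-1];b=vision.grab_frame("scene")[:,:,::-1]
cv2.imwrite("pics/tip3.png",np.hstack([cv2.resize(a[160:220,280:340],(400,400),interpolation=2),cv2.resize(b[150:210,305:365],(400,400),interpolation=2)]))
s=monitor.sense();print(s["wrist_force"],s["torque"],s["q"])
```

```text
[0.6870309  0.60340538 0.80040304] [-0.13662324  0.05368601  0.04828498] [-6.20342737e-03  2.97384214e-01  1.62284350e+00 -9.56482443e-05
  1.22118079e+00  1.18280438e+00]
```

View pics/tip3.png

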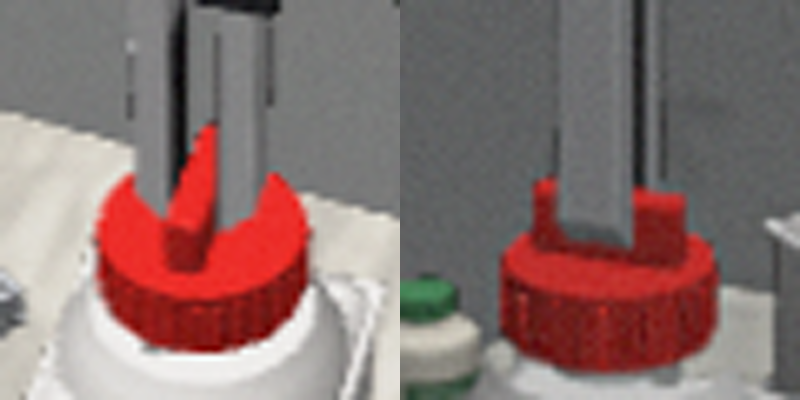

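The bar is gripped (gap 10.9 mm), centred and with low forces. I'll press down.

move_arm:
  moves:
    - [[1.5, 0, 0, 0], [3, 0, 0, 0], [4.5, 0, 0, 0], [6, 0, 0, 0], [7, 0, 0, 0], [8, 0, 0, 0], [8, 0, 0, 0], [8, 0, 0, 0]]

```text
time: 6.0
ee_pos: [0.5312, 0.0333, 0.1353]
ee_rot: [[0.001, 0.373, -0.928], [-0.0, -0.928, -0.373], [-1.0, 0.0, -0.001]]
wrist_force: [-3.5, 0.2, 10.0]
finger_gap: 0.0117
```

10 N means the cap is about 6.5 mm down and past the catches. I'll press a little more, then turn in two stages.

move_arm:
  moves:
    - [[1.2, 0, 0, 0], [1.2, 0, 0, 0], [1.2, 0, 0, -0.06], [1.2, 0, 0, -0.14], [1.2, 0, 0, -0.22], [1.2, 0, 0, -0.3], [1.2, 0, 0, -0.38], [1.2, 0, 0, -0.46], [1.2, 0, 0, -0.54], [1.2, 0, 0, -0.6], [1.2, 0, 0, -0.6]]

```text
time: 7.1
ee_pos: [0.5313, 0.0332, 0.1341]
ee_rot: [[0.001, 0.833, -0.554], [-0.0, -0.554, -0.833], [-1.0, 0.001, -0.001]]
wrist_force: [-2.7, -1.3, 9.2]
finger_gap: 0.0115
```

Run:
```python
from h import *
a=vision.grab_frame("side")[:,:,::-1];b=vision.grab_frame("scene")[:,:,::-1]
cv2.imwrite("pics/tip4.png",np.hstack([cv2.resize(a[160:220,280:340],(400,400),interpolation=2),cv2.resize(b[150:210,305:365],(400,400),interpolation=2)]))
s=monitor.sense();print(s["wrist_force"],s["torque"],s["q"])
```

```text
[-2.17933531 -1.90450958  9.37861665] [-0.24774464  0.62738156  0.0251482 ] [-6.27058763e-03  3.05868587e-01  1.63232683e+00 -1.70197895e-04
  1.20220270e+00  5.82718576e-01]
```

View pics/tip4.png

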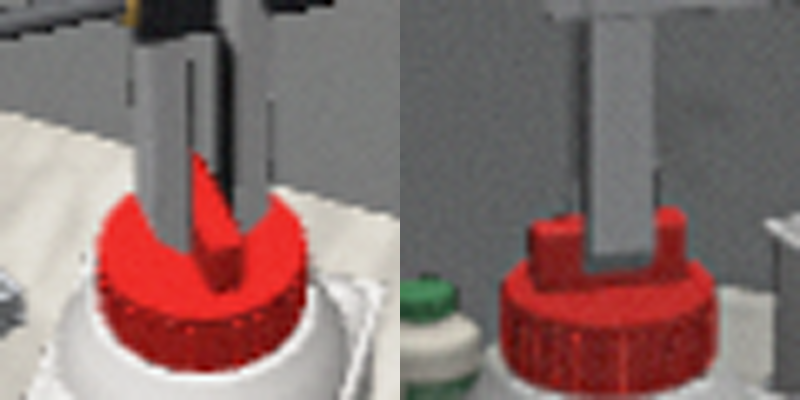

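The cap turns with the gripper and stays down (the bar has swung about 34°). I'll continue to about 77°.

move_arm:
  moves:
    - [[0.5, 0, 0, -0.08], [0.5, 0, 0, -0.16], [0.5, 0, 0, -0.24], [0.5, 0, 0, -0.32], [0.5, 0, 0, -0.4], [0.5, 0, 0, -0.48], [0.5, 0, 0, -0.56], [0.5, 0, 0, -0.64], [0.5, 0, 0, -0.7], [0.5, 0, 0, -0.75], [0.5, 0, 0, -0.75], [0.5, 0, 0, -0.75]]

```text
time: 8.4
ee_pos: [0.5316, 0.0333, 0.1337]
ee_rot: [[0.002, 0.987, 0.16], [0.0, 0.16, -0.987], [-1.0, 0.002, 0.0]]
wrist_force: [-1.7, -0.4, 9.7]
finger_gap: 0.0115
```

Run:
```python
from h import *
a=vision.grab_frame("side")[:,:,::-1];b=vision.grab_frame("scene")[:,:,::-1]
cv2.imwrite("pics/tip5.png",np.hstack([cv2.resize(a[160:220,280:340],(400,400),interpolation=2),cv2.resize(b[150:210,305:365],(400,400),interpolation=2)]))
s=monitor.sense();print(s["wrist_force"],s["torque"],s["q"])
```

```text
[-0.92517587 -0.25177359  9.97771091] [-0.123657    0.34789606 -0.36814293] [-6.22916861e-03  3.06348664e-01  1.63254886e+00  1.80919024e-04
  1.20070044e+00 -1.66816577e-01]
```

View pics/tip5.png

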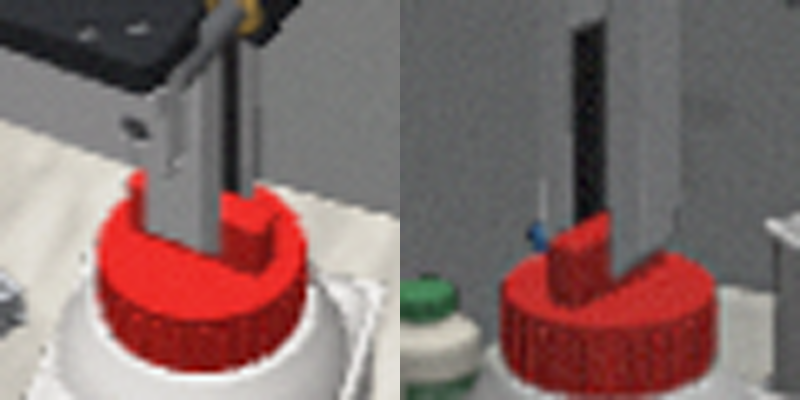

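The bar followed to about 77° with the cap still pressed. Next I'll lift slowly.

move_arm:
  moves:
    - [[-2, 0, 0, 0], [-4, 0, 0, 0], [-7, 0, 0, 0], [-10, 0, 0, 0], [-14, 0, 0, 0], [-18, 0, 0, 0], [-22, 0, 0, 0], [-26, 0, 0, 0], [-30, 0, 0, 0], [-30, 0, 0, 0]]

```text
time: 9.5
ee_pos: [0.5311, 0.0334, 0.1633]
ee_rot: [[0.001, 0.987, 0.16], [0.0, 0.16, -0.987], [-1.0, 0.001, 0.0]]
wrist_force: [-0.1, -0.0, -1.6]
finger_gap: 0.0111
```

Run:
```python
from h import *
a=vision.grab_frame("side")[:,:,::-1];b=vision.grab_frame("scene")[:,:,::-1]
cv2.imwrite("pics/tip6.png",np.hstack([cv2.resize(a[120:240,250:370],(400,400),interpolation=2),cv2.resize(b[120:240,275:395],(400,400),interpolation=2)]))
s=monitor.sense();print(s["wrist_force"],s["torque"],s["q"])
```

```text
[ 0.3333081  -0.49532144 -2.22810265] [-0.06548526 -0.02771128 -0.01503858] [-6.14108712e-03  2.77683239e-01  1.59899750e+00  2.84072998e-05
  1.26495736e+00 -1.67177650e-01]
```

View pics/tip6.png

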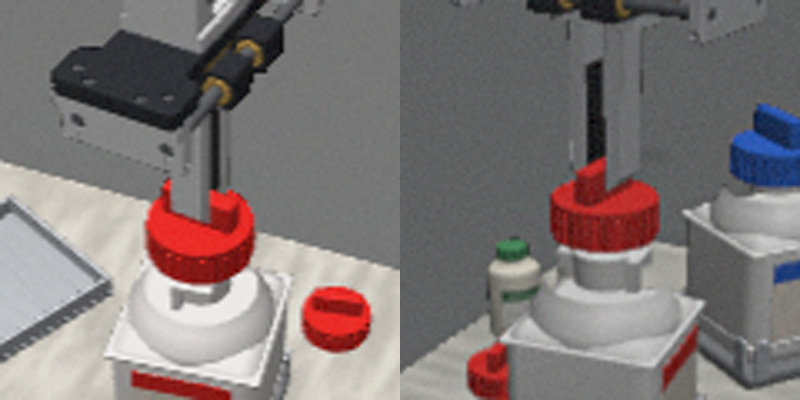

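The cap is off the neck. I'll raise it and carry it to the tray centre at about (0.534, 0.2215).

move_arm:
  moves:
    - [[-10, 0, 0, 0], [-22, 0, 0, 0], [-32, 1, -5, 0], [-35, 4, -20, 0], [-35, 7, -40, 0], [-35, 11, -62, 0], [-35, 15, -85, 0], [-35, 19, -108, 0], [-35, 23, -131, 0], [-35, 27, -152, 0], [-35, 30, -170, 0], [-35, 32, -181, 0], [-35, 32.5, -185, 0], [-35, 32.5, -185, 0], [-35, 32.5, -185, 0]]

```text
time: 11.1
ee_pos: [0.5334, 0.2207, 0.1977]
ee_rot: [[-0.0, 0.987, 0.16], [-0.0, 0.16, -0.987], [-1.0, -0.0, 0.0]]
wrist_force: [-0.3, 0.2, -2.2]
finger_gap: 0.0109
```

move_arm:
  moves:
    - [[15, 0, 0, 0], [35, 0, 0, 0], [55, 0, 0, 0], [75, 0, 0, 0], [95, 0, 0, 0], [115, 0, 0, 0], [130, 0, 0, 0], [140, 0, 0, 0], [145, 0, 0, 0], [145, 0, 0, 0]]

```text
time: 12.1
ee_pos: [0.5334, 0.221, 0.0525]
ee_rot: [[-0.0, 0.987, 0.16], [-0.0, 0.16, -0.987], [-1.0, -0.0, 0.0]]
wrist_force: [-0.8, -0.1, -1.4]
finger_gap: 0.0112
```

Run:
```python
from h import *
a=vision.grab_frame("side")[:,:,::-1];b=vision.grab_frame("scene")[:,:,::-1]
cv2.imwrite("pics/t7.png",np.hstack([cv2.resize(a[120:240,190:310],(400,400),interpolation=2),cv2.resize(b[220:340,200:320],(400,400),interpolation=2)]))
s=monitor.sense();print(s["ee_pos"],s["wrist_force"],s["torque"],s["q"])
```

```text
[0.5337823  0.22124615 0.05335306] [-0.54642056 -0.06787405 -0.79820539] [-0.02029669  0.0132812  -0.02933651] [ 3.29562978e-01  4.95739328e-01  1.56919807e+00 -3.18137458e-05
  1.07561994e+00  1.68567996e-01]
```

View pics/t7.png

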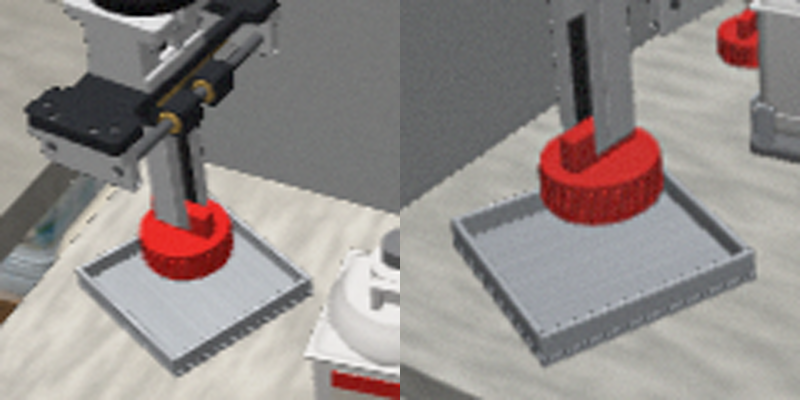

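move_arm:
  moves:
    - [[10, 0, 0, 0], [20, 0, 0, 0], [28, 0, 0, 0], [33, 0, 0, 0], [35, 0, 0, 0], [36.5, 0, 0, 0], [38, 0, 0, 0], [38, 0, 0, 0]]

```text
time: 13.0
ee_pos: [0.5334, 0.2212, 0.0147]
ee_rot: [[0.0, 0.987, 0.16], [0.0, 0.16, -0.987], [-1.0, 0.0, -0.0]]
wrist_force: [-0.8, 0.3, -0.6]
finger_gap: 0.0112
```

move_arm:
  moves:
    - [[0.7, 0, 0, 0], [1.4, 0, 0, 0], [2, 0, 0, 0], [2, 0, 0, 0], [2, 0, 0, 0]]

```text
time: 13.5
ee_pos: [0.5334, 0.2211, 0.0127]
ee_rot: [[0.0, 0.987, 0.16], [-0.0, 0.16, -0.987], [-1.0, 0.0, 0.0]]
wrist_force: [-0.5, -0.2, -1.2]
finger_gap: 0.0114
```

move_arm:
  moves:
    - [[0.6, 0, 0, 0], [1.2, 0, 0, 0], [1.8, 0, 0, 0], [1.8, 0, 0, 0], [1.8, 0, 0, 0]]

```text
time: 14.0
ee_pos: [0.5335, 0.2212, 0.0123]
ee_rot: [[0.0, 0.987, 0.16], [0.0, 0.16, -0.987], [-1.0, 0.001, -0.0]]
wrist_force: [-7.0, -2.7, 16.9]
finger_gap: 0.0116
```

Run:
```python
from h import *
a=vision.grab_frame("side")[:,:,::-1];b=vision.grab_frame("scene")[:,:,::-1]
cv2.imwrite("pics/t8.png",np.hstack([cv2.resize(a[140:240,200:300],(400,400),interpolation=2),cv2.resize(b[240:340,205:305],(400,400),interpolation=2)]))
s=monitor.sense();print(s["ee_pos"],s["wrist_force"],s["torque"])
```

```text
[0.53351331 0.22117979 0.01234582] [-8.28651029 -2.94923175 16.16325819] [-0.58704852  1.55363438  0.05267613]
```

View pics/t8.png

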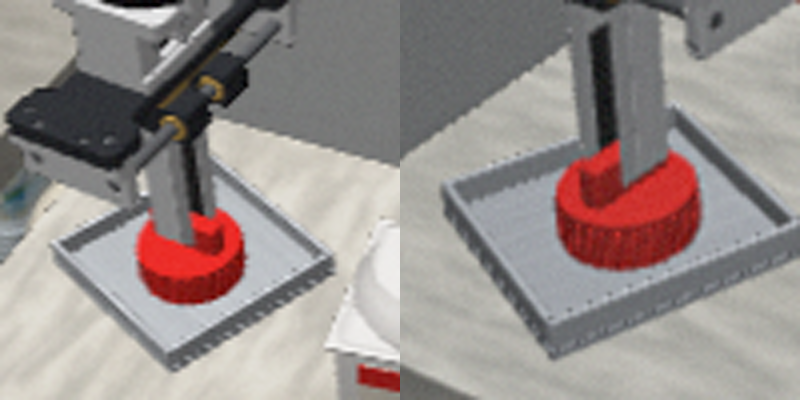

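The cap is resting on the tray floor (17 N). I'll ease off, open and withdraw straight up.

move_arm:
  moves:
    - [[-0.7, 0, 0, 0], [-1.3, 0, 0, 0], [-1.3, 0, 0, 0]]

```text
time: 14.4
ee_pos: [0.5335, 0.2212, 0.0124]
ee_rot: [[0.0, 0.987, 0.16], [0.0, 0.16, -0.987], [-1.0, 0.0, -0.0]]
wrist_force: [-1.8, -0.7, 4.2]
finger_gap: 0.0116
```

move_arm:
  moves:
    - [[0, 0, 0, 0], [0, 0, 0, 0], [0, 0, 0, 0], [0, 0, 0, 0], [0, 0, 0, 0], [-5, 0, 0, 0], [-12, 0, 0, 0], [-22, 0, 0, 0], [-40, 0, 0, 0], [-60, 0, 0, 0], [-85, 0, 0, 0], [-110, 0, 0, 0], [-130, 0, 0, 0], [-145, 0, 0, 0], [-150, 0, 0, 0], [-150, 0, 0, 0]]
  claw: -0.2

```text
time: 16.0
ee_pos: [0.5336, 0.2212, 0.163]
ee_rot: [[0.001, 0.987, 0.16], [0.0, 0.16, -0.987], [-1.0, 0.001, -0.0]]
wrist_force: [-0.8, 0.9, 0.4]
finger_gap: 0.0379
```

Run:
```python
from h import *
a=vision.grab_frame("side")[:,:,::-1];b=vision.grab_frame("scene")[:,:,::-1]
cv2.imwrite("pics/t9.png",np.hstack([cv2.resize(a[130:290,200:440],(400,267)),cv2.resize(b[130:340,200:420],(400,382))[:267]*0+cv2.resize(b[140:340,200:500],(400,267))]))
cv2.imwrite("pics/t9z.png",np.hstack([cv2.resize(a[140:240,200:300],(400,400),interpolation=2),cv2.resize(b[240:340,205:305],(400,400),interpolation=2)]))
s=monitor.sense();print(s["time"],s["ee_pos"],s["wrist_force"],s["finger_gap"])
```

```text
16.1 [0.53308688 0.22102256 0.16151183] [ 0.01460981 -0.11239955  1.11715615] 0.037687377238109956
```

View pics/t9.png

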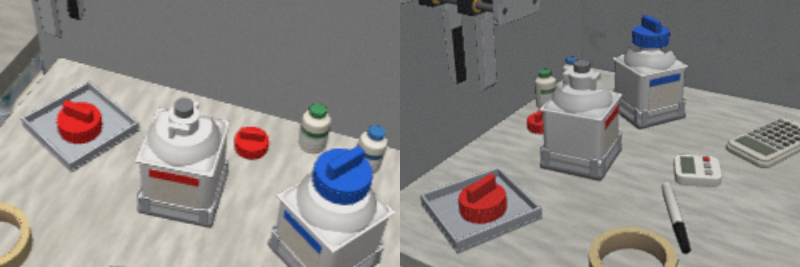

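View pics/t9z.png

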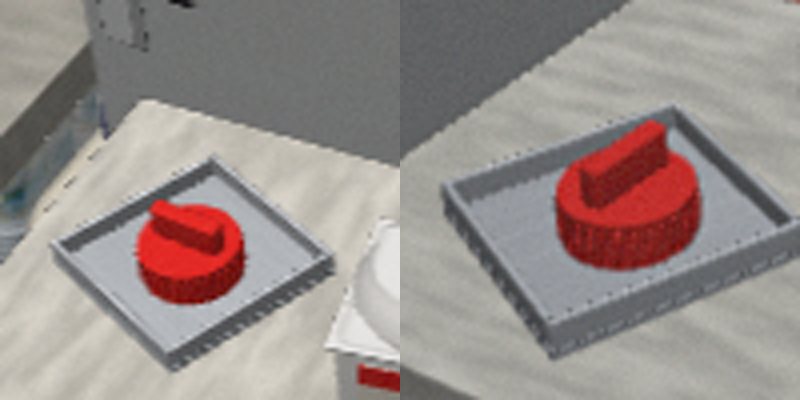

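The cap stands upright in the tray with its grip up, the red jug is open, the blue jug is untouched and the gripper is clear.

```bash
python3 -c "
from station import sign_off
print(sign_off())"
```

```text
the job is handed in; nothing more can be done
None
```

The job is done and handed in at about 16 s of the 48 s allowed. I pressed the red cap down to about 10 N (some 7 mm), turned it about 77° anticlockwise while it stayed pressed, and lifted it off. I then set it down in the tray centre at about (0.533, 0.221).

**Last checks:** the side and scene views showed the cap standing on its rim inside the tray, grip up, and the jug's neck open. The blue jug was undisturbed. The gripper was open and about 150 mm above the cap, with only about 1 N at the wrist.

**What disagreed:**
- **First grasp missed:** the fingers closed in the air just above the bar. The cameras put the real fingertips about 20 mm higher than the reported TCP. I went about 20 mm lower, guided by the pictures and the force readings, and the second grasp held.
- **Cap centre:** my first wrist-camera estimate was about 2.5 mm off along the bar, because the visible skirt edge biased it. I corrected this before gripping.
- **Set-down force:** the cap met the tray floor at about 17 N for a moment. I eased that to 4 N before letting go.

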